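Load the tube rack and bolt it in

ROBOT

A 6-joint arm with a two-finger parallel gripper is mounted at the origin on a cart in front of the work surface, level with it; the furniture and walls round the work are solid. World frame = base frame: x ahead of the robot, y to its left, z up, the work surface at z = 0. Lengths are in mm, angles in rad, forces in N, time in s.
With the tool pointing down it reaches from about 300 to 875 mm from the base axis. Payload 6.4 kg.
Tool frame: the origin (TCP) lies between the finger pads; the fingertips stand 8 mm ahead of it and the grasp point (between the pads) lies 11 mm behind it; z points along the fingers, y is the line along which they close (so a half turn about z gives the same grasp; the last joint's range is limited). The gripper opens to 88 mm and grips with 3 to 60 N. Pads are 18 mm wide; open, the fingers measure 123 mm over their backs; the gripper's body (75 mm by 187 mm) begins 45 mm behind the grasp point.
Start: joints at [-1.377, 0.181, 1.607, -0, 1.354, -0.206], TCP at [223.827, -529.663, 246.714] pointing down, gripper open.
Joint ranges: [-2.99, 2.99], [-0.89, 2.07], [0.3, 2.58], [-1.14, 4.28], [0, 2.63], [-3.12, 3.12]. Speed limits (rad/s): [2.57, 2.57, 3.01, 3.14, 3.14, 3.14].

INTERFACE

Orientations are given as [roll, pitch, yaw] about the fixed x, y, z axes, in that order (R = Rz(yaw) Ry(pitch) Rx(roll)).
In Python, from bench import bot gives the robot as it stands. The module is installed in compiled form; this text tells all that it offers.
- The arm moves only by the tool send_rows, never from a script. Its argument "steps" is a list of rows, each a list of 3 entries, a list of its own where there are three numbers: the turn, a rotation vector about the world's x, y, z in rad, then the shift along the world's x, y, z in units of 40 mm (1.0 is 40 mm), then the finger opening in mm, from 0 to 88.1. In form: [[[wx, wy, wz], [tx, ty, tz], gripper], ...]. A call has 1 to 10 rows; each row shifts and turns the commanded pose from where the row before left it; what a row does not reach is not made up. A row lasts 1/10 s, in which the tool goes at most 50 mm and 8.59 degrees, less where a joint would pass 70% of its speed; a pose out of reach is approached as far as the arm can. A call is refused whole if a number of a shift passes 1 or a number of a turn 0.15, either way. A call with a gripper value outside its range is refused whole. The fingers move at their own pace and stop on an object; "grip_force" is the grip in N (left out, the last holds). Time passes only in rows, so rows that do not move let the fingers close. It gives the time, the measured TCP pose, the force, the opening and the grip force at its end, in the units of the state.
- bot.get_obs(): the state, without advancing time (a new reading comes with each control period).
- bot.grab_frame(name): name is "scene" or "top" or "wrist"; returns (picture, depth): 400x640x3 uint8, blue, green, red; 400x640 float32, mm along the optical axis (not along the pixel's ray), 0 where there is no reading.
- bot.camera_params(name): a dict with "K" (3x3 intrinsics, pixels), "extrinsics" (4x4, takes a point from world to camera coordinates). Camera axes: x right, y down, z forward; pixel columns grow to the right and rows downward; lengths in mm; the calibration is good to about 2 mm. The wrist camera is an equidistant fisheye: a pixel r from the principal point sees the ray r / f radians off the axis. A picture is of the moment at which its call begins: read the wrist's pose just before it. camera_params takes no time and is no camera call; for the wrist camera it gives the pose at the moment of the call.
- bot.hand_in(): hands the job in; it is judged then, once.
Trained networks look in the newest picture that a camera, given by its name, has taken for a name from the list of things; names that differ only in an ending like _2 or _b are one class to them, and where a whole thing is asked for, a point or a joint stands for the part that bears it (a point fixed in the world has none). Each returns a list of dicts, best first, with "score" (0 to 1); they miss things now and then, are a little off and sometimes report something else, mostly with a low value. They report only what shows in the picture. A call takes as long as a camera call.
- bot.boxes_of(camera, target): "point" ([column, row] in pixels, amid what is visible of it).
- bot.mark_of(camera, target): "point" ([column, row] in pixels: a listed point, or the origin of a listed thing).
The state is a dict: "time": time; "qpos": joint angles; "qd": joint speeds; "tau": joint torques, N m; "ee_pos": TCP position; "ee_rot": TCP orientation; "contact_force": force on the tool from outside, world axes, zero at the start; "torque": the same for the moment, N m; "width": opening from 0.0 (shut) to 1.0 (fully open); "grasp_force": force on a finger pad.
Only numpy, scipy, OpenCV 4.12 (cv2) and the standard library are available. Lean on these libraries where they do the work, as an engineer would, in place of code of your own. Each camera call takes 0.05 s, during which the arm holds its last target. There are 200 camera calls.

TASK

The rack of tubes is only part of the way into the loading bay under the clear hood. Push it fully home against the end stop, then slide the bolt through the eye of the rack's lug and all the way into its keeper. Leave the glassware around the bay where it stands.

Things in the scene. Friction and masses are not known exactly. Their poses are not given: they have to be found in the camera images.
- bay: Loading bay, fixed. Origin on the bench under the bolt's axis, mid channel; x points into the channel, away from the robot, y left, z up. In mm: base plate x -95..210, y -88..230, 8 thick; channel between rails at y = +-35 (top z 30), end stop x 196; white housing at left x 50..150, y 62..222, and a cheek at y = -78, x 50..150, carry the hood.
- hood_edge (a point): Middle of the lower front edge of the clear hood, which lies level over bolt and rack, 183 mm deep: underside 200 mm above the bench, this edge 31 mm in front of (bay -x) the bolt's axis, bay y -81 to +222 mm. An upright gripper at the bolt knob hits it: lean the tool some 25 to 40 degrees, wrist towards bay -x.
- keeper_mouth (a point): Centre of the mouth of the keeper, a steel block on the right of the channel with a 14 mm hole along bay y for the bolt: bay x 0, y -40 mm, z 45 mm. The block is 28 mm (x) by 20 mm (y, away from the channel), its top 60 mm above the bench.
- bolt (a joint): Travel of the bolt in m towards bay -y: 0 drawn back, 0.113 fully shot (stop). Rod 10 mm thick, tapered tip, axis along bay y at x 0, z 45 mm; tip at bay y = 0.056 - joint, knob at 0.171 - joint. Two guide blocks 26 mm square at bay y 44..56 and 196..208 mm. About 2.5 N to move; friction holds it. It strikes the rack or lug if the rack is not home.
- bolt_knob (a point): Centre of the bolt's grip: a steel cylinder 16 mm thick, 30 mm long, whose axis leans 35 degrees from vertical towards bay -x, out from the hood. The point is 37 mm out from the bolt's axis along this lean; the grip reaches 15 mm either way from it, below it is a stem 8 mm thick.
- rack: Blue tube rack, 67 x 180 x 59 mm, about 0.25 kg, four tubes fast in it (tops 105 mm over its underside), standing loose in the channel on the base plate. Origin mid underside; its y is its long way and points out of the channel (bay -x), z up. Home against the end stop: origin at bay x = 0.106 m; it starts 30 to 58 mm short of that.
- lug_eye (a point): Centre of the eye in the aluminium lug on the rack's end towards the robot. Lug 32 mm along the channel, 14 mm wide (bay y), z 27 to 63 mm; its flat nose, good to push on, is 16 mm in front of (bay -x) this point. Hole 14 mm, along bay y. With the rack home the eye is on the bolt's axis: bay x 0, y 0, z 45 mm.
- flask: Bystander: small conical glass flask, 64 mm wide, 108 mm high, loose, to the right of the bay. Origin at the middle of its underside.
- vial: Bystander: small glass vial, 23 mm wide, 62 mm high, loose, to the right of the bay near its front. Origin at the middle of its underside.
- petri: Bystander: petri dish with lid, 61 mm wide, 15 mm high, loose, to the left of the bay. Origin at the middle of its underside.

How it is judged (in metres and radians):
On the way, in this order (a step that is already met when the one before it is completed fails the run):
1. the rack is home against the end stop (within 4 mm) with the bolt still drawn back (x of lug_eye in the frame of bay above -0.004 m and value of joint bolt below 0.04 m), for 0.2 s.
2. the bolt is shot through the lug into the keeper (value of joint bolt above 0.106 m), for 0.2 s.
At the end, for the whole second after the job is handed in: The bolt is within 7 mm of its full throw, through the lug's eye and in the keeper; the rack stands flat and still in the channel with the eye within 4 mm of the bolt's axis (value of joint bolt above 0.106 m and x of lug_eye in the frame of bay between -0.004 and 0.004 m and z of lug_eye in the frame of bay between 0.041 and 0.049 m and angle between rack's own z axis and vertical below 0.06 rad and linear speed of rack below 0.02 m/s); the robot touches nothing.
It fails at once if a bystander (flask, vial or petri dish) is moved more than 30 mm (distance of any of flask, vial, petri from where it was at the start of the episode above 0.03 m).
It fails at once if the flask or the vial is knocked over (angle between any of flask, vial's own z axis and vertical above 0.6 rad).
It also fails if it takes over 48 s, if anything falls off the work surface, if the arm or the gripper's body presses on something with over 40 N, if the wrist force passes 120 N, or if a joint passes its speed limit or range.

## Working session

There is one attempt and no reset: what is moved stays moved. The work goes in short steps, Python scripts to look and compute and a tool call to move; the robot and the scene stay as the last step left them, time stands still between calls to the robot, and variables do not carry over. Pictures are saved under pics/ and viewed, at most 10 in all, crops included, and the job is handed in when it is done.

Besides the shell and the picture viewer there is one more tool, called after "Call:" as name(argument=value, ...) on one line, values as JSON. send_rows: Moves the arm, as the interface text tells. Its arguments: {"type":"object","properties":{"steps":{"type":"array","items":{"type":"array"}},"grip_force":{"type":"number"}},"required":["steps"]}

```bash
mkdir -p pics; cat > h.py <<'E'
import numpy as np, cv2
from bench import bot
def look(c,name=None):
    p,d=bot.grab_frame(c)
    if name: cv2.imwrite('pics/'+name,p)
    return p,d
def ray(c,px,P=None):
    P=P or bot.camera_params(c);K=np.array(P['K']);E=np.array(P['extrinsics'])
    v=np.array([(px[0]-K[0,2])/K[0,0],(px[1]-K[1,2])/K[1,1],1.])
    R=E[:3,:3];return -R.T@E[:3,3],R.T@v
def atz(c,px,z):
    o,v=ray(c,px);return o+v*(z-o[2])/v[2]
def tri(pa,pb,ca='scene',cb='top'):
    o1,v1=ray(ca,pa);o2,v2=ray(cb,pb)
    t=np.linalg.lstsq(np.c_[v1,-v2],o2-o1,rcond=None)[0]
    a=o1+v1*t[0];b=o2+v2*t[1];return (a+b)/2,np.linalg.norm(a-b)
E
python3 - <<'E'
from h import *
np.set_printoptions(precision=1,suppress=True)
for c in('scene','top'):
    look(c,c+'0.png')
    P=bot.camera_params(c);print(c,ray(c,(320,200)))
    for n in('bay','hood_edge','keeper_mouth','bolt_knob','rack','lug_eye','flask','vial','petri'):
        m=bot.mark_of(c,n);print(n,[(np.round(x['point'],1).tolist(),round(x['score'],2)) for x in m[:2]])
print(bot.get_obs())
E
```

```text
scene (array([ -46.1, -304.7,  556.7]), array([ 0.8,  0.4, -0.5]))
bay [([317.4, 261.3], 0.71)]
hood_edge [([280.1, 182.8], 0.59)]
keeper_mouth [([336.6, 250.8], 0.66)]
bolt_knob [([254.1, 222.0], 0.73), ([312.3, 259.3], 0.71)]
rack [([330.1, 245.9], 0.87), ([387.4, 277.3], 0.62)]
lug_eye [([314.9, 258.1], 0.6)]
flask [([387.1, 278.0], 0.89)]
vial [([372.0, 303.1], 0.53)]
petri [([228.0, 224.3], 0.66)]
top (array([  -7.3,  -24.9, 1024.6]), array([ 0.6,  0. , -0.8]))
bay []
hood_edge []
keeper_mouth []
bolt_knob []
rack []
lug_eye []
flask []
vial []
petri [([234.4, 220.3], 0.8)]
{'time': 1.0, 'qpos': array([-1.4,  0.2,  1.6,  0. ,  1.4, -0.2]), 'qd': array([ 0., -0., -0., -0., -0., -0.]), 'tau': array([  0. , -43.4, -34.2,   0.1,   0. ,  -0. ]), 'ee_pos': array([ 223.8, -529.7,  246.7]), 'ee_rot': array([3.1, 0. , 0.4]), 'contact_force': array([-0.1, -1. , -0.2]), 'torque': array([ 0.,  0., -0.]), 'grasp_force': 0.0, 'width': 0.9989552689125839}
```

View pics/scene0.png

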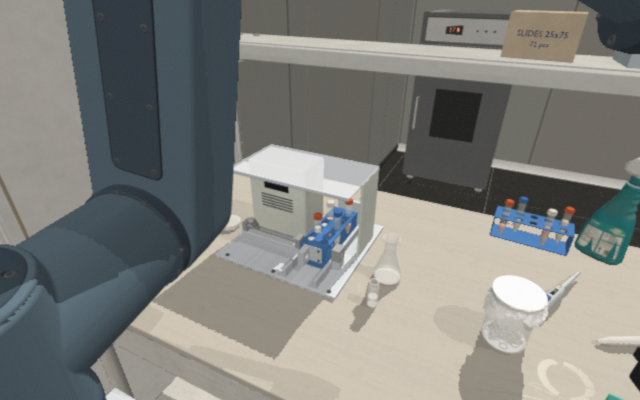

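View pics/top0.png

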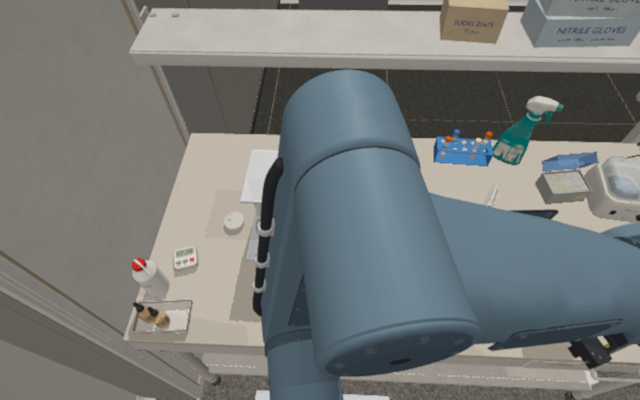

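The scene view shows the bay around (310,230), with the rack's lug near (310,257), the flask at (387,278), the vial at (372,303) and the petri dish at (230,224). The arm blocks the top view. I'll locate things from the scene camera using the known heights.

```bash
python3 - <<'E'
from h import *
np.set_printoptions(precision=1,suppress=True)
_,d=look('scene')
z=dict(bay=0,hood_edge=200,keeper_mouth=45,bolt_knob=75.3,rack=8,lug_eye=45,flask=0,vial=0,petri=0)
for n in z:
    for m in bot.mark_of('scene',n)[:2]: print(n,m['point'],round(m['score'],2),atz('scene',m['point'],z[n]))
p=cv2.imread('pics/scene0.png')[130:330,200:420];cv2.imwrite('pics/c1.png',cv2.resize(p,None,fx=3,fy=3,interpolation=cv2.INTER_CUBIC)[:600])
E
```

```text
bay [317.7, 262.2] 0.72 [580.3   4.    0. ]
hood_edge [281.1, 182.6] 0.83 [561.9  83.1 200. ]
keeper_mouth [335.4, 248.0] 0.67 [594.1 -34.3  45. ]
bolt_knob [256.2, 221.9] 0.78 [566.7 161.9  75.3]
rack [328.0, 248.4] 0.57 [630.7   0.8   8. ]
lug_eye [312.7, 256.5] 0.61 [542.6  -2.1  45. ]
flask [387.4, 278.6] 0.63 [ 597.8 -161.4    0. ]
vial [370.4, 305.2] 0.55 [ 503.5 -154.6    0. ]
petri [229.7, 224.5] 0.43 [619.2 291.7   0. ]
```

View pics/c1.png

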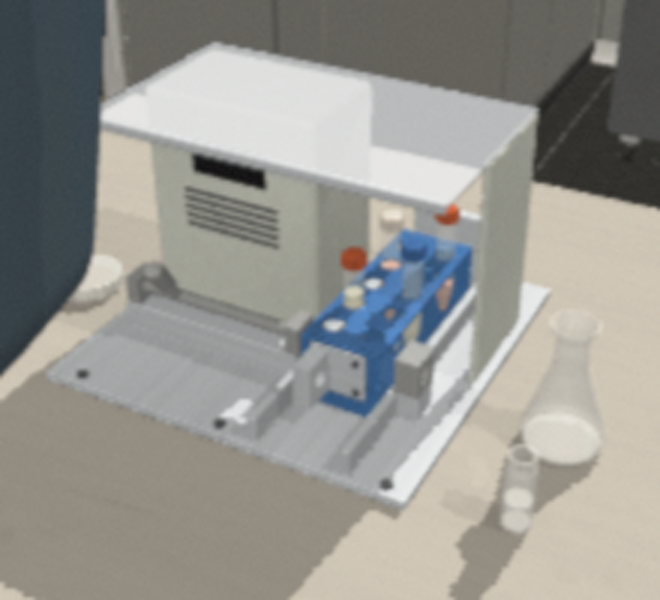

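The crop shows the lug's front at about (311,257) in image pixels. The bolt runs from the guide at (298,240) to the knob at (250,223), and the base plate's front corners are at (217,254) and (334,297).

```bash
python3 - <<'E'
from h import *
np.set_printoptions(precision=3,suppress=True)
L=[((216.8,254),8,(-95,230)),((334.3,297.3),8,(-95,-88)),((383,226.5),8,(210,-88)),((281.1,182.6),200,(-31,70.5)),((335.4,248),45,(0,-40)),((256.2,221.9),75.3,(-21,171))]
W=np.array([atz('scene',p,z)[:2] for p,z,_ in L]);B=np.array([b for *_,b in L],float)
w=W@[1,1j];b=B@[1,1j];k=np.vdot(b-b.mean(),w-w.mean());u=k/abs(k);o=w.mean()-u*b.mean()
print(W,np.angle(u),o,abs(w-o-u*b)); print(bot.get_obs()['ee_rot'])
E
```

```text
[[491.344 229.161]
 [483.598 -82.319]
 [786.311 -89.907]
 [561.889  83.097]
 [594.054 -34.33 ]
 [566.744 161.854]] -0.01986121679922972 (585.1430086509575+1.9117933030732104j) [ 5.706  5.165  7.051 11.911 10.405 11.469]
[3.142 0.    0.4  ]
```

Call:
send_rows(steps=[[[0,0,-0.14],[0.35,0.95,0],0],[[0,0,-0.14],[0.35,0.95,0],0],[[0,0,-0.14],[0.35,0.95,0],0],[[0,-0.12,0],[0.35,0.95,0],0],[[0,-0.12,0],[0.35,0.95,0],0],[[0,-0.12,0],[0.35,0.95,0],0],[[0,-0.12,0],[0.35,0.95,0],0],[[0,-0.13,0],[0.35,0.95,0],0],[[0,0,0],[0.35,0.95,0],0],[[0,0,0],[0.35,0.95,0],0]])

```text
time: 2.5
ee_pos: [363.1, -149.6, 246.2]
ee_rot: [-3.127, -0.611, -0.03]
contact_force: [0.1, -0.6, 0.3]
width: 0.12
grasp_force: 0.0
```

Call:
send_rows(steps=[[[0,0,0],[0.35,0.95,0],0],[[0,0,0],[0.35,0.95,0],0],[[0,0,0],[0.35,0.95,0],0],[[0,0,0],[0.35,0.95,0],0],[[0,0,0],[0,0,0],0]])

```text
time: 3.0
ee_pos: [419.0, 7.7, 246.8]
ee_rot: [-3.126, -0.61, -0.009]
contact_force: [-0.1, 0.4, -0.5]
width: 0.007
grasp_force: 0.0
```

```bash
cat >> h.py <<'E'
def wray(px,P):
    K=np.array(P['K']);E=np.array(P['extrinsics'])
    a=np.array([(px[0]-K[0,2])/K[0,0],(px[1]-K[1,2])/K[1,1]]);r=np.hypot(*a)
    v=np.r_[a/r*np.sin(r),np.cos(r)];R=E[:3,:3];return -R.T@E[:3,3],R.T@v
Z=dict(hood_edge=200,keeper_mouth=45,bolt_knob=75.3,rack=8,lug_eye=45,bay=0)
def survey(c,names=Z):
    for n in names:
        for m in bot.mark_of(c,n)[:2]:
            o,v=wray(m['point'],P) if c=='wrist' else ray(c,m['point'])
            print(c,n,np.round(m['point'],1),round(m['score'],2),np.round(o+v*(Z[n]-o[2])/v[2],1))
E
python3 - <<'E'
import h
from h import *
h.P=bot.camera_params('wrist');look('wrist','w1.png');survey('wrist')
print(h.P)
for c in('scene','top'): look(c,c+'1.png');survey(c)
E
```

```text
wrist hood_edge [233.5 108.1] 0.83 [548.3  75.1 200. ]
wrist keeper_mouth [351.5 151.7] 0.89 [580.6 -36.   45. ]
wrist keeper_mouth [187.9 158.2] 0.71 [576.1 185.   45. ]
wrist bolt_knob [183.4 156.5] 0.84 [564.8 176.8  75.3]
wrist rack [317.9 126.9] 0.81 [638.8   7.5   8. ]
wrist lug_eye [318.2 182.8] 0.8 [537.9   7.2  45. ]
{'K': array([[309.70691629,   0.        , 315.91533005],
       [  0.        , 309.70691629, 201.09482052],
       [  0.        ,   0.        ,   1.        ]]), 'extrinsics': array([[-2.53305729e-04, -9.99919476e-01, -1.26877202e-02,
         1.07108406e+01],
       [-9.60167877e-01,  3.78844593e-03, -2.79398095e-01,
         5.06379122e+02],
       [ 2.79423663e-01,  1.21115682e-02, -9.60091520e-01,
         2.76170699e+02],
       [ 0.00000000e+00,  0.00000000e+00,  0.00000000e+00,
         1.00000000e+00]])}
scene hood_edge [281.9 182.1] 0.88 [564.7  82.8 200. ]
scene keeper_mouth [335.8 250.4] 0.74 [586.1 -38.9  45. ]
scene bolt_knob [252.3 223.6] 0.53 [556.3 165.8  75.3]
scene rack [330.  244.7] 0.95 [646.9   2.9   8. ]
scene lug_eye [314.1 255.5] 0.79 [547.2  -3.3  45. ]
scene lug_eye [279.1 183.5] 0.6 [818.1 253.8  45. ]
scene bay [315.9 261.7] 0.81 [580.    8.6   0. ]
top hood_edge [297.3 208.7] 0.76 [542.6  76.7 200. ]
top keeper_mouth [340.2 230.3] 0.86 [574.8 -35.6  45. ]
top bolt_knob [270.2 226. ] 0.59 [563.7 164.5  75.3]
top rack [327.4 219. ] 0.96 [635.8   4.3   8. ]
top lug_eye [325.8 235.9] 0.44 [554.5   5.6  45. ]
top bay [325.2 235.5] 0.9 [581.6   8.9   0. ]
```

View pics/w1.png

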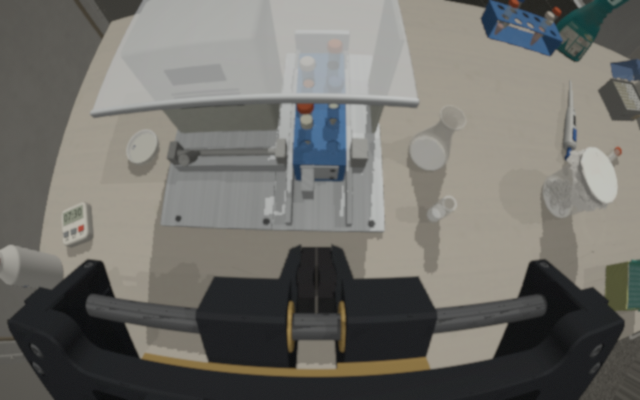

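The wrist view shows the rack at (320,140) and a lug near (308,180), which looks left of mid channel. The keeper is at (359,150) and the knob at (180,155). I'll zoom in on the lug.

```bash
python3 - <<'E'
from h import *
p=cv2.imread('pics/w1.png')[90:240,260:400];a=cv2.resize(p,None,fx=4,fy=4,interpolation=cv2.INTER_CUBIC)
cv2.imwrite('pics/c2.png',a)
E
```

```text
(no output)
```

View pics/c2.png

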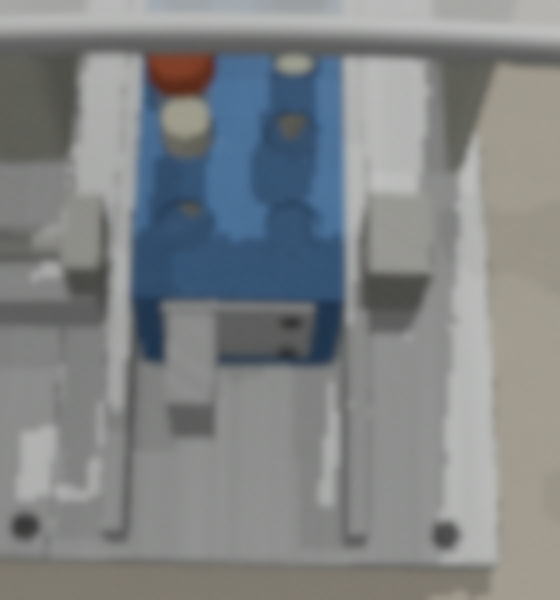

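```bash
python3 - <<'E'
from h import *
np.set_printoptions(precision=1,suppress=True)
P=bot.camera_params('wrist')
def w(px,z):
    o,v=wray(px,P);return o+v*(z-o[2])/v[2]
for n,px,z in [('fl',(163,226),8),('fr',(383.7,230.7),8),('nose top L',(301.7,190.7),63),('nose top R',(313.3,190.7),63),('lug back L',(301.7,166),63),('railL front',(289,224),8),('railR front',(349,225),8),('keep top front',(358,157),60)]: print(n,w(px,z))
_,d=look('wrist')
E=np.array(P['extrinsics'])
for px in [(308,180),(308,185),(308,188),(308,194),(308,196),(359,148),(320,145)]:
    o,v=wray(px,P); zc=d[px[1],px[0]]; vc=E[:3,:3]@v; print(px,zc,o+v*zc/vc[2])
E
```

```text
fl [491.8 220.6   8. ]
fr [482.1 -88.9   8. ]
nose top L [521.7  16.3  63. ]
nose top R [521.4   2.7  63. ]
lug back L [553.   16.3  63. ]
railL front [494.   36.3   8. ]
railR front [491.1 -42.7   8. ]
keep top front [565.  -52.8  60. ]
(308, 180) 419.34064 [553.5  10.5  12. ]
(308, 185) 422.6724 [548.1  10.7   6.9]
(308, 188) 420.5695 [543.5  10.7   7.8]
(308, 194) 419.12482 [535.2  10.8   6.9]
(308, 196) 418.2015 [532.4  10.9   7. ]
(359, 148) 436.81845 [602.8 -62.8   7.6]
(320, 145) 434.8524 [606.6  -6.9  11.1]
```

```bash
python3 - <<'E'
import h
from h import *
np.set_printoptions(precision=1,suppress=True)
o=bot.get_obs();print(o['time'],o['ee_pos'],o['ee_rot']*1000)
h.P=P=bot.camera_params('wrist');p,d=look('wrist','w2.png');survey('wrist')
cv2.imwrite('pics/c3.png',cv2.resize(p[90:240,140:400],None,fx=3,fy=3,interpolation=cv2.INTER_CUBIC))
E=np.array(P['extrinsics'])
for r in (60,100,145,175,180,185,190,200,215,235):
  out=[]
  for c in (308,320):
    oo,v=wray((c,r),P); zc=d[r,c]; out.append(oo+v*zc/(E[:3,:3]@v)[2])
  print(r,*out)
E
```

```text
4.1 [418.8  -0.5 246.6] [-3127.4  -609.    -24.8]
wrist hood_edge [223.8 109.5] 0.94 [548.2  72.9 200. ]
wrist keeper_mouth [343.1 152.2] 0.79 [578.8 -36.   45. ]
wrist bolt_knob [179.9 160.2] 0.89 [562.1 170.   75.3]
wrist rack [311. 126.] 0.6 [640.    5.6   8. ]
wrist lug_eye [312.  180.1] 0.69 [541.2   4.4  45. ]
60 [592.    3.6 205.6] [591.6  -6.6 205.6]
100 [549.4   3.8 205.4] [549.9  -5.6 204.4]
145 [579.7   8.4  65.7] [606.5  -6.9  11.3]
175 [551.6   9.7  35.8] [550.4  -5.7  38.2]
180 [553.6  10.5  11.8] [553.3  -5.8  11.8]
185 [547.9  10.7   7.5] [547.8  -5.7   6.8]
190 [541.2  10.8   6.1] [540.7  -5.5   6.5]
200 [526.8  10.9   6.8] [526.3  -5.2   7.3]
215 [506.1  11.1   6.4] [505.4  -4.8   8.2]
235 [480.4  11.7  -0.8] [480.1  -4.3  -0.7]
```

View pics/c3.png

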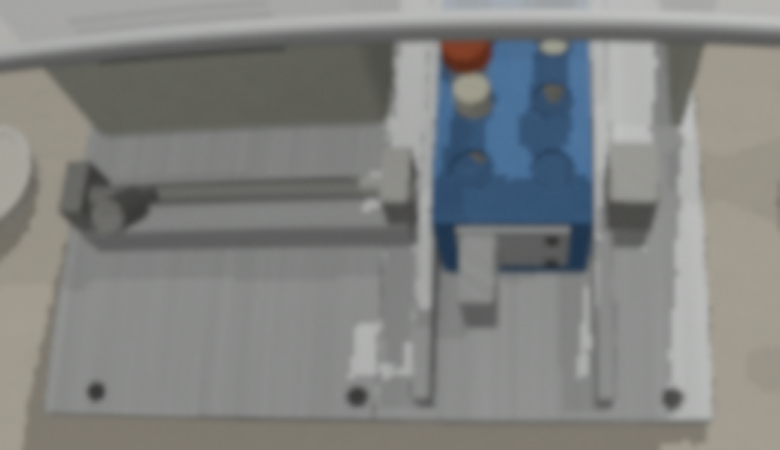

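The settled wrist picture shows the lug top from (299,167) to the nose at (299,192). The knob is at (175,160) and the plate's front corners are at (155,227) and (377,230).

```bash
python3 - <<'E'
from h import *
np.set_printoptions(precision=1,suppress=True)
P=bot.camera_params('wrist');_,d=look('wrist');E=np.array(P['extrinsics'])
def w(px,z):
    o,v=wray(px,P);return o+v*(z-o[2])/v[2]
def D(c,r):
    oo,v=wray((c,r),P);return oo+v*d[r,c]/(E[:3,:3]@v)[2]
for c in (291,295,299,303,307): print(c,[D(c,r).round(0).tolist() for r in (170,180,188)])
for r in range(186,200,2): print(r,D(299,r))
for n,px,z in [('fl',(155,226.7),8),('fr',(377,230),8),('noseL',(293.3,191.7),63),('noseR',(305,191.7),63),('railL',(281,224),30),('railR',(341,224.5),30),('keepTopFrontL',(344,157),60),('keepTopFrontR',(359,157),60),('knob top',(175,160),87)]: print(n,w(px,z))
print('knob');[print(D(c,r),end='') for r in (154,158,162,166) for c in(171,175,179)]
E
```

```text
291 [[555.0, 31.0, 46.0], [409.0, -2.0, 407.0], [544.0, 34.0, 7.0]]
295 [[548.0, 24.0, 62.0], [535.0, 24.0, 62.0], [526.0, 24.0, 62.0]]
299 [[548.0, 19.0, 62.0], [536.0, 19.0, 62.0], [526.0, 19.0, 62.0]]
303 [[549.0, 15.0, 61.0], [536.0, 15.0, 62.0], [525.0, 15.0, 62.0]]
307 [[551.0, 10.0, 55.0], [554.0, 12.0, 11.0], [544.0, 12.0, 6.0]]
186 [528.2  19.5  61.4]
188 [525.6  19.4  61.5]
190 [522.9  19.4  62.3]
192 [523.   19.9  54.4]
194 [523.1  20.4  46.2]
196 [522.4  20.8  40. ]
198 [522.8  21.5  30.1]
fl [490.7 234.2   8. ]
fr [483.3 -79.9   8. ]
noseL [520.7  26.   63. ]
noseR [520.4  12.3  63. ]
railL [489.4  44.1  30. ]
railR [487.4 -30.7  30. ]
keepTopFrontL [565.2 -35.6  60. ]
keepTopFrontR [565.  -54.1  60. ]
knob top [557.5 170.8  87. ]
knob
[584.9 199.6  48.6][585.1 193.8  47.3][567.9 169.3  81.5][579.9 199.8  46.3][558.7 169.5  90.2][559.5 165.2  87.7][555.4 176.4  86.5][554.7 170.3  87.1][554.9 165.2  86.1][573.6 205.3  32.9][550.8 171.1  84. ][550.8 165.9  83.1]
```

Call:
send_rows(steps=[[[0,-0.06,0],[0.3,0.1,-0.8],0],[[0,-0.06,0],[0.3,0.1,-0.8],0],[[0,0,0],[0.3,0.1,-0.8],0],[[0,0,0],[0.3,0.1,-0.8],0],[[0,0,0],[0.3,0.1,-0.8],0],[[0,0,0],[0.3,0,-0.8],0],[[0,0,0],[0,0,-0.15],0],[[0,0,0],[0,0,0],0],[[0,0,0],[0,0,0],0],[[0,0,0],[0,0,0],0]])

```text
time: 5.5
ee_pos: [482.3, 21.4, 88.5]
ee_rot: [-3.108, -0.744, -0.025]
contact_force: [-0.2, -1.0, 0.5]
width: 0.007
grasp_force: 0.0
```

Call:
send_rows(steps=[[[0,0,0],[0,0,-0.5],0],[[0,0,0],[0,-0.05,-0.5],0],[[0,0,0],[0.3,0,0],0],[[0,0,0],[0,0,0],0],[[0,0,0],[0,0,0],0]])

```text
time: 6.0
ee_pos: [495.4, 21.0, 58.2]
ee_rot: [-3.104, -0.745, -0.025]
contact_force: [-0.8, -0.7, 0.7]
width: 0.002
grasp_force: 0.0
```

Call:
send_rows(steps=[[[0,0,0],[0.1,0,-0.3],0],[[0,0,0],[0.15,0,0],0],[[0,0,0],[0.15,0,0],0],[[0,0,0],[0.15,0,0],0],[[0,0,0],[0.15,0,0],0],[[0,0,0],[0.15,0,0],0],[[0,0,0],[0.15,0,0],0],[[0,0,0],[0,0,0],0],[[0,0,0],[0,0,0],0]])

```text
time: 6.9
ee_pos: [534.6, 21.0, 45.2]
ee_rot: [-3.103, -0.744, -0.026]
contact_force: [0.2, -0.3, -1.4]
width: 0.01
grasp_force: 0.0
```

Call:
send_rows(steps=[[[0,0,0],[0.08,0,0],0],[[0,0,0],[0.08,0,0],0],[[0,0,0],[0.08,0,0],0],[[0,0,0],[0.08,0,0],0]])

```text
time: 7.3
ee_pos: [547.2, 21.0, 44.9]
ee_rot: [-3.103, -0.743, -0.026]
contact_force: [-1.3, 0.4, -1.0]
width: 0.004
grasp_force: 0.6
```

```bash
python3 - <<'E'
import h
from h import *
for c in('scene','top'): look(c);survey(c,['lug_eye','keeper_mouth','rack'])
h.P=P=bot.camera_params('wrist');look('wrist','w3.png');survey('wrist',['lug_eye','keeper_mouth','rack'])
E
```

```text
scene lug_eye [386.2 275.2] 0.59 [ 554.9 -167.6   45. ]
scene keeper_mouth [332.3 251.5] 0.6 [578.8 -33.5  45. ]
scene rack [332.3 236.5] 0.91 [682.1  12.6   8. ]
scene rack [389.5 275.2] 0.26 [ 601.6 -164.3    8. ]
top lug_eye [327.5 229.2] 0.63 [577.2   1.6  45. ]
top keeper_mouth [338.9 229.1] 0.64 [578.7 -31.7  45. ]
wrist lug_eye [340.2 218.7] 0.89 [575.    7.6  45. ]
wrist keeper_mouth [414.7 210.7] 0.92 [579.  -34.8  45. ]
wrist rack [338.7 114. ] 0.87 [678.9   3.3   8. ]
```

View pics/w3.png

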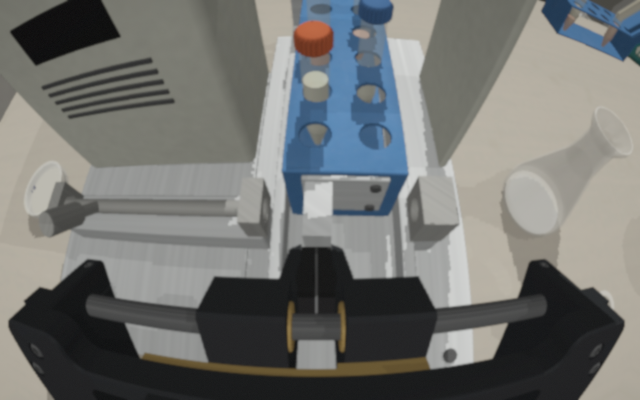

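The fingers are on the lug's nose at (317,245), and the lug is almost level with the bolt and keeper. About 5 mm is left, so I'll go on in small steps until the force rises.

Call:
send_rows(steps=[[[0,0,0],[0.05,0,0],0],[[0,0,0],[0.05,0,0],0],[[0,0,0],[0.05,0,0],0]])

```text
time: 8.2
ee_pos: [553.1, 21.1, 44.9]
ee_rot: [-3.103, -0.743, -0.026]
contact_force: [-2.2, 0.9, 0.2]
width: 0.007
grasp_force: 1.1
```

Call:
send_rows(steps=[[[0,0,0],[0.04,0,0],0],[[0,0,0],[0.04,0,0],0]])

```text
time: 8.4
ee_pos: [554.3, 21.3, 44.0]
ee_rot: [-3.104, -0.74, -0.026]
contact_force: [-29.0, -2.5, 22.5]
width: 0.008
grasp_force: 14.9
```

Call:
send_rows(steps=[[[0,0,0],[-0.1,0,0],0],[[0,0,0],[-0.5,0,0],0],[[0,0,0],[-0.7,0,0.2],0],[[0,0,0],[-0.5,0.6,0.6],40],[[0,0,0],[0,0.9,0.6],40],[[0,0,0],[0,0.9,0.6],40],[[0,0,0],[0,0.9,0.5],40],[[0,0,0],[0,0.5,0],40],[[0,0,0],[0,0,0],40],[[0,0,0],[0,0,0],40]])

```text
time: 9.4
ee_pos: [485.5, 102.4, 89.3]
ee_rot: [-3.089, -0.713, -0.022]
contact_force: [-0.6, -0.5, 0.2]
width: 0.459
grasp_force: 0.0
```

```bash
python3 - <<'E'
import h
from h import *
np.set_printoptions(precision=1,suppress=True)
bot.grab_frame('top')
for c in('scene','top'): look(c);survey(c,['lug_eye','keeper_mouth','bolt_knob'])
o=bot.get_obs();print(o['ee_pos'],o['ee_rot'])
h.P=P=bot.camera_params('wrist');p,d=look('wrist','w4.png');survey('wrist',['lug_eye','keeper_mouth','bolt_knob'])
m=bot.mark_of('wrist','bolt_knob')[0]['point'];E=np.array(P['extrinsics'])
r=int(m[1])
for r in range(r-12,r+13,6):
  for c in range(int(m[0])-20,int(m[0])+21,5):
    oo,v=wray((c,r),P);q=oo+v*d[r,c]/(E[:3,:3]@v)[2];print((c,r),q,end=' ')
  print()
E
```

```text
scene lug_eye [321.  249.5] 0.77 [574.1  -7.3  45. ]
scene keeper_mouth [336.6 249.7] 0.67 [589.4 -39.4  45. ]
top lug_eye [327.3 228.8] 0.57 [578.5   2.2  45. ]
top keeper_mouth [338.7 228.4] 0.71 [581.1 -31.1  45. ]
top bolt_knob [267.9 225.8] 0.51 [564.1 171.2  75.3]
[485.5 101.6  89.1] [-3.1 -0.7 -0. ]
wrist lug_eye [438.6 154.8] 0.7 [580.1   7.4  45. ]
wrist keeper_mouth [485.9 156.1] 0.76 [580.6 -36.3  45. ]
wrist bolt_knob [215.8 154.3] 0.64 [563.8 170.8  75.3]
(195, 142) [589.4 200.8  53.9] (200, 142) [595.5 201.2  44.5] (205, 142) [619.7 214.8   7.9] (210, 142) [619.3 209.3   8. ] (215, 142) [620.6 205.    5.6] (220, 142) [618.8 198.7   7.7] (225, 142) [618.6 193.6   7.6] (230, 142) [618.7 188.7   6.9] (235, 142) [618.4 183.5   6.9] 
(195, 148) [587.6 202.8  47.8] (200, 148) [587.6 198.4  47.4] (205, 148) [560.  172.8  89.9] (210, 148) [559.9 169.3  89.6] (215, 148) [560.2 166.2  88.9] (220, 148) [563.6 165.1  83.2] (225, 148) [568.3 164.7  75.6] (230, 148) [572.6 163.8  68.5] (235, 148) [584.8 167.1  49.1] 
(195, 154) [582.  201.8  47.5] (200, 154) [557.1 176.6  87.6] (205, 154) [556.4 172.7  88.3] (210, 154) [556.6 169.4  87.7] (215, 154) [556.3 165.8  87.9] (220, 154) [557.6 163.4  85.5] (225, 154) [561.7 162.8  78.6] (230, 154) [566.2 162.2  70.9] (235, 154) [579.4 166.4  48.9] 
(195, 160) [577.1 201.3  46.3] (200, 160) [553.6 176.6  86. ] (205, 160) [553.8 173.3  85.3] (210, 160) [553.3 169.5  85.8] (215, 160) [553.6 166.4  85. ] (220, 160) [553.9 163.3  84.2] (225, 160) [559.4 163.7  74.6] (230, 160) [564.4 163.4  65.8] (235, 160) [583.6 171.6  32.5] 
(195, 166) [572.6 201.1  44.5] (200, 166) [577.5 201.2  35.3] (205, 166) [550.4 173.4  83.4] (210, 166) [550.1 169.7  83.7] (215, 166) [550.3 166.5  83.2] (220, 166) [577.7 183.6  33.6] (225, 166) [578.1 179.6  32.6] (230, 166) [577.9 175.1  32.7] (235, 166) [577.9 170.8  32.4]
```

View pics/w4.png

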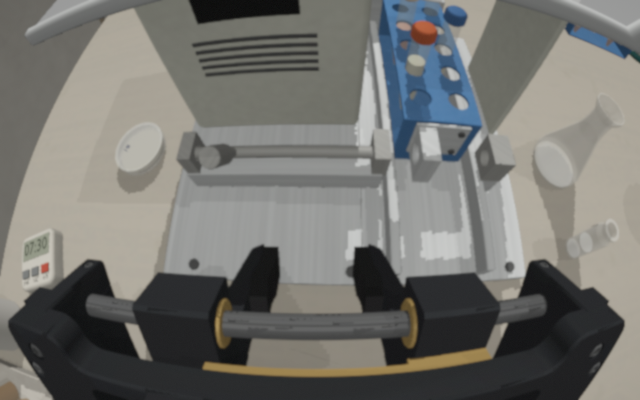

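The rack is home, with the lug at (425,145) in line with the bolt and keeper. The bolt is still drawn back, with its knob at (208,156). Next I'll grip the knob along its lean.

Call:
send_rows(steps=[[[0,0,0],[0.2,0.35,0.2],40],[[0,0,0],[0.2,0.35,0.2],40],[[0,0,0],[0.2,0.35,0.15],40],[[0,0,0],[0.2,0.35,0.1],40],[[0,0,0],[0.2,0.3,0.1],40],[[0,0,0],[0,0,0],40],[[0,0,0],[0,0,0],40],[[0,0,0],[0,0,0],40]])

```text
time: 10.9
ee_pos: [507.6, 142.6, 104.5]
ee_rot: [-3.086, -0.705, -0.023]
contact_force: [0.7, -0.8, 0.1]
width: 0.455
grasp_force: 0.0
```

```bash
python3 -c "
from bench import bot
o=bot.get_obs();print(o['qpos'].round(3),o['ee_pos'].round(1),o['qd'].round(3),o['time'])"
```

```text
[0.04  0.004 2.327 0.142 0.106 1.478] [507.6 142.6 104.5] [-0.005 -0.001 -0.001 -0.02  -0.001  0.023] 10.9
```

Call:
send_rows(steps=[[[0,0.05,0],[0,0,0.1],40],[[0,0.05,0],[0,0,0.1],40],[[0,0,0],[0.2,0.2,0.1],40],[[0,0,0],[0.2,0.2,0.1],40],[[0,0,0],[0.1,0.2,0],40],[[0,0,0],[0,0.1,0],40],[[0,0,0],[0,0,0],40],[[0,0,0],[0,0,0],40],[[0,0,0],[0,0,0],40]])

```text
time: 11.8
ee_pos: [527.7, 170.6, 120.6]
ee_rot: [-3.089, -0.605, -0.022]
contact_force: [0.0, 0.3, -0.5]
width: 0.458
grasp_force: 0.0
```

Call:
send_rows(steps=[[[0,0,0],[0.16,0,-0.2],40],[[0,0,0],[0.16,0,-0.2],40],[[0,0,0],[0.16,0,-0.2],40],[[0,0,0],[0,0,0],40]])

```text
time: 12.2
ee_pos: [547.1, 170.4, 96.0]
ee_rot: [-3.089, -0.604, -0.022]
contact_force: [0.1, -0.6, 0.3]
width: 0.452
grasp_force: 0.0
```

Call:
send_rows(steps=[[[0,0,0],[0.16,0,-0.2],40],[[0,0,0],[0.16,0,-0.2],40],[[0,0,0],[0.16,0,-0.2],40],[[0,0,0],[0,0,0],40],[[0,0,0],[0,0,0],40]])

```text
time: 12.7
ee_pos: [566.1, 170.7, 73.0]
ee_rot: [-3.089, -0.605, -0.021]
contact_force: [-0.1, -0.1, 0.2]
width: 0.452
grasp_force: 0.0
```

Now close on the knob.

Call:
send_rows(steps=[[[0,0,0],[0,0,0],10],[[0,0,0],[0,0,0],10],[[0,0,0],[0,0,0],10],[[0,0,0],[0,0,0],10],[[0,0,0],[0,0,0],10]], grip_force=15)

```text
time: 13.2
ee_pos: [566.6, 170.8, 73.3]
ee_rot: [-3.089, -0.606, -0.021]
contact_force: [-3.3, -2.0, 4.9]
width: 0.176
grasp_force: 14.9
```

Call:
send_rows(steps=[[[0,0,0],[-0.005,-0.25,0],10],[[0,0,0],[-0.005,-0.25,0],10],[[0,0,0],[-0.005,-0.25,0],10],[[0,0,0],[-0.005,-0.25,0],10],[[0,0,0],[0,0,0],10]])

```text
time: 13.7
ee_pos: [565.7, 130.1, 73.3]
ee_rot: [-3.089, -0.606, -0.022]
contact_force: [-6.2, -2.6, 6.5]
width: 0.176
grasp_force: 14.9
```

Call:
send_rows(steps=[[[0,0,0],[-0.01,-0.25,0],10],[[0,0,0],[-0.01,-0.25,0],10],[[0,0,0],[-0.01,-0.25,0],10],[[0,0,0],[-0.01,-0.25,0],10],[[0,0,0],[0,0,0],10]])

```text
time: 14.2
ee_pos: [564.7, 89.8, 73.4]
ee_rot: [-3.089, -0.607, -0.023]
contact_force: [-0.1, -3.4, 1.5]
width: 0.172
grasp_force: 14.9
```

Travel is 81 mm so far with low forces. The rest is 32 mm.

Call:
send_rows(steps=[[[0,0,0],[-0.005,-0.25,0],10],[[0,0,0],[-0.005,-0.25,0],10],[[0,0,0],[-0.005,-0.15,0],10],[[0,0,0],[0,0,0],10]])

```text
time: 14.6
ee_pos: [564.1, 64.3, 73.4]
ee_rot: [-3.089, -0.607, -0.022]
contact_force: [0.1, -2.4, 0.3]
width: 0.18
grasp_force: 14.9
```

Call:
send_rows(steps=[[[0,0,0],[0,-0.1,0],10],[[0,0,0],[0,-0.05,0],10],[[0,0,0],[0,0,0],10]])

```text
time: 14.9
ee_pos: [563.7, 63.3, 73.4]
ee_rot: [-3.082, -0.604, -0.019]
contact_force: [14.4, 26.4, -4.0]
width: 0.177
grasp_force: 15.3
```

```bash
python3 - <<'E'
import h
from h import *
np.set_printoptions(precision=1,suppress=True)
h.P=bot.camera_params('wrist');p,_=look('wrist');survey('wrist',['lug_eye','keeper_mouth','bolt_knob'])
cv2.imwrite('pics/w5.png',cv2.resize(p[100:320,180:480],None,fx=2.6,fy=2.6,interpolation=cv2.INTER_CUBIC))
o=bot.get_obs();print(o['ee_pos'],o['contact_force'],o['torque'])
E
```

```text
[563.7  63.3  73.4] [13.8 24.2 -3. ] [ 3.  -1.1  1.8]
```

View pics/w5.png

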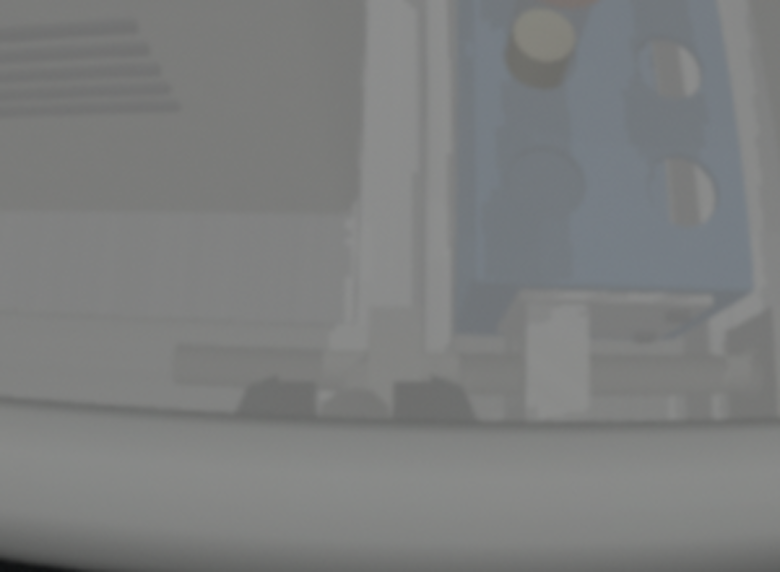

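Call:
send_rows(steps=[[[0,0,0],[0,0.08,0],10],[[0,0,0],[0,0,0],24],[[0,0,0],[0,0,0],24],[[0,0,0],[0,0,0],24]])

```text
time: 15.5
ee_pos: [563.1, 62.0, 72.6]
ee_rot: [-3.089, -0.605, -0.022]
contact_force: [-0.2, -0.1, -0.3]
width: 0.271
grasp_force: 0.0
```

Free of contact. I'll retreat along the tool axis, well clear of the bay.

Call:
send_rows(steps=[[[0,0,0],[-0.15,0,0.2],24],[[0,0,0],[-0.15,0,0.2],24],[[0,0,0],[-0.15,0,0.2],24],[[0,0,0],[-0.2,0,0.25],24],[[0,0,0],[-0.3,0,0.3],24],[[0,0,0],[-0.4,0,0.3],24],[[0,0,0],[-0.4,0,0.3],24],[[0,0,0],[-0.4,0,0.3],24],[[0,0,0],[0,0,0],24],[[0,0,0],[0,0,0],24]])

```text
time: 16.5
ee_pos: [478.0, 61.6, 155.3]
ee_rot: [-3.089, -0.608, -0.022]
contact_force: [-0.3, 0.6, 0.2]
width: 0.274
grasp_force: 0.0
```

```bash
python3 - <<'E'
import h
from h import *
np.set_printoptions(precision=1,suppress=True)
bot.grab_frame('top');bot.grab_frame('top')
for c in('scene','top'): look(c);survey(c,['lug_eye','keeper_mouth','bolt_knob'])
h.P=P=bot.camera_params('wrist');p,d=look('wrist');survey('wrist',['lug_eye','keeper_mouth','bolt_knob'])
cv2.imwrite('pics/w6.png',cv2.resize(p[60:280,200:500],None,fx=2.6,fy=2.6,interpolation=cv2.INTER_CUBIC))
o=bot.get_obs();print(o['time'],o['ee_pos'],o['contact_force'])
m=bot.mark_of('wrist','bolt_knob');E=np.array(P['extrinsics'])
if m:
  c0,r0=map(int,m[0]['point'])
  for r in range(r0-12,r0+13,6):
    for c in range(c0-15,c0+16,5):
      oo,v=wray((c,r),P);print((oo+v*d[r,c]/(E[:3,:3]@v)[2]),end=' ')
    print()
E
```

```text
scene lug_eye [320.2 249.6] 0.54 [573.   -5.8  45. ]
scene keeper_mouth [335.7 252.9] 0.68 [577.5 -42.5  45. ]
scene bolt_knob [292.  233.8] 0.51 [561.3  60.3  75.3]
top lug_eye [328.5 228.2] 0.56 [580.7  -1.2  45. ]
top keeper_mouth [339.5 231.9] 0.84 [569.3 -33.7  45. ]
top bolt_knob [308.3 227.9] 0.45 [561.4  55.4  75.3]
wrist lug_eye [379.5 164.3] 0.61 [581.6   7.2  45. ]
wrist lug_eye [420.7 169.2] 0.29 [577.  -33.2  45. ]
wrist bolt_knob [319.7 171. ] 0.71 [562.8  62.9  75.3]
17.2 [477.5  62.1 155. ] [ 0.7 -0.6 -0.3]
[586.6  78.8  46.4] [585.9  74.   47.7] [586.3  69.3  46.7] [586.3  64.6  46.7] [581.4  59.7  57.7] [581.7  55.2  57.1] [581.3  50.6  57.9] 
[579.2  78.4  49.4] [579.5  73.8  48.4] [567.5  67.6  77. ] [565.5  63.3  81.7] [567.6  59.3  76.7] [575.8  55.2  56.9] [575.4  50.7  57.8] 
[580.2  79.8  31.6] [579.1  74.7  34.3] [556.7  66.8  90.7] [557.3  63.   89.3] [557.5  59.1  88.6] [569.9  55.2  57.1] [570.1  50.8  56.6] 
[573.4  79.6  33. ] [553.1  70.9  87.3] [553.1  66.9  87.2] [553.   63.   87.2] [553.3  59.1  86.5] [569.4  55.3  43.2] [569.3  50.6  43.5] 
[568.8  79.8  28.5] [568.7  74.9  28.6] [549.3  67.1  83.8] [549.2  63.1  84.1] [549.3  59.2  83.5] [568.4  55.3  29.2] [576.   50.1   7.5]
```

View pics/w6.png

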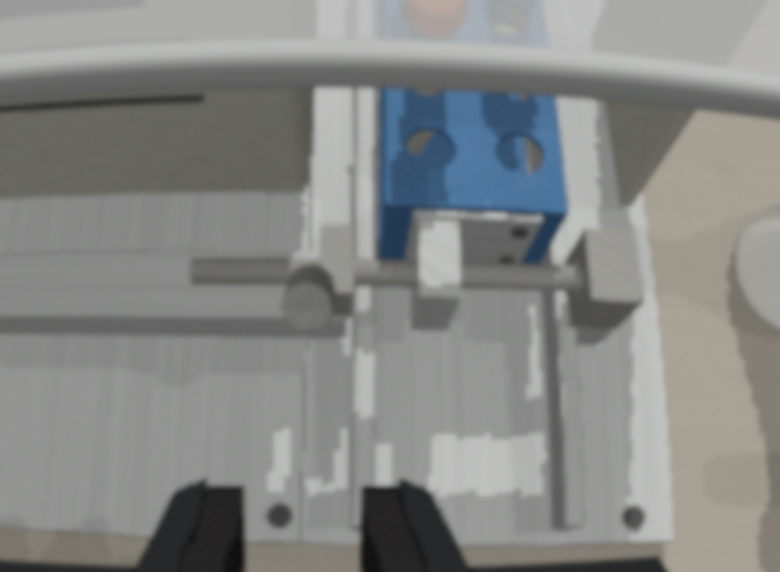

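The rod runs through the lug at (438,265) into the keeper at (610,265), and the knob at (307,300) sits beside the guide. My measured travel is only about 107 mm, though, and step 2 needs more than 106 mm. To make sure it's fully shot, I'll press the knob once more from its left with closed fingers.

Call:
send_rows(steps=[[[0,0,0],[0.2,0.5,0],0],[[0,0,0],[0.4,0.5,-0.1],0],[[0,0,0],[0.4,0,-0.3],0],[[0,0,0],[0.3,0,-0.4],0],[[0,0,0],[0.2,0,-0.2],0],[[0,0,0],[0.2,0,-0.2],0],[[0,0,0],[0,0,0],0],[[0,0,0],[0,0,0],0]])

```text
time: 18.05
ee_pos: [545.3, 102.1, 106.8]
ee_rot: [-3.089, -0.605, -0.021]
contact_force: [-0.1, -0.5, 0.6]
width: 0.005
grasp_force: 0.0
```

Call:
send_rows(steps=[[[0,0,0],[0.17,0,-0.27],0],[[0,0,0],[0.17,0,-0.27],0],[[0,0,0],[0.16,0,-0.26],0],[[0,0,0],[0,-0.1,0],0],[[0,0,0],[0,-0.1,0],0],[[0,0,0],[0,0,0],0]])

```text
time: 18.65
ee_pos: [565.6, 93.8, 75.6]
ee_rot: [-3.089, -0.607, -0.022]
contact_force: [0.6, 0.0, -0.1]
width: 0.005
grasp_force: 0.0
```

Call:
send_rows(steps=[[[0,0,0],[0,-0.05,0],0],[[0,0,0],[0,-0.05,0],0]])

```text
time: 18.85
ee_pos: [565.6, 90.1, 75.4]
ee_rot: [-3.089, -0.607, -0.021]
contact_force: [0.1, 0.6, 0.9]
width: 0.006
grasp_force: 0.0
```

Call:
send_rows(steps=[[[0,0,0],[0,-0.05,0],0],[[0,0,0],[0,-0.05,0],0]])

```text
time: 19.05
ee_pos: [565.4, 87.3, 75.3]
ee_rot: [-3.087, -0.605, -0.021]
contact_force: [4.1, 20.4, 0.6]
width: 0.003
grasp_force: 10.0
```

Call:
send_rows(steps=[[[0,0,0],[0,-0.05,0],0],[[0,0,0],[0,-0.05,0],0]])

```text
time: 19.25
ee_pos: [565.1, 86.7, 75.3]
ee_rot: [-3.082, -0.603, -0.019]
contact_force: [12.8, 42.8, -1.5]
width: 0.005
grasp_force: 20.4
```

A firm stop at 43 N with no further travel, so the bolt is fully home. Back off and retreat.

Call:
send_rows(steps=[[[0,0,0],[0,0.2,0],0],[[0,0,0],[0,0.2,0],0],[[0,0,0],[-0.15,0,0.2],0],[[0,0,0],[-0.2,0,0.3],0],[[0,0,0],[-0.3,0,0.4],0],[[0,0,0],[-0.4,0,0.3],0],[[0,0,0],[-0.4,0,0.3],0],[[0,0,0],[-0.4,0,0.3],0],[[0,0,0],[0,0,0],0],[[0,0,0],[0,0,0],0]])

```text
time: 20.25
ee_pos: [492.1, 97.9, 147.5]
ee_rot: [-3.089, -0.608, -0.021]
contact_force: [0.7, 0.1, -0.7]
width: 0.003
grasp_force: 0.0
```

```bash
python3 - <<'E'
import h
from h import *
np.set_printoptions(precision=1,suppress=True)
bot.grab_frame('top');h.P=P=bot.camera_params('wrist');look('wrist');survey('wrist',['lug_eye','keeper_mouth','bolt_knob'])
o=bot.get_obs();print(o['time'],o['ee_pos'],o['contact_force']);print(bot.hand_in())
E
```

```text
wrist keeper_mouth [458.8 180.3] 0.76 [578.2 -33.   45. ]
wrist bolt_knob [363.8 187.3] 0.6 [560.6  63.4  75.3]
20.5 [491.7  98.  146.3] [-0.8  0.   0. ]
the job is handed in; nothing more can be done
None
```

I pushed the rack home against the end stop, shot the bolt through the lug into the keeper until it hit a hard stop, backed the arm clear and handed the job in at 20.5 s; no verdict came back, and my measured bolt travel of about 107 mm (more than 106 needed) leaves that the one figure without a clear margin.

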